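# Clear, align and hold down the access panel of a machine housing

### The job

Take the orange scraper block and sweep the four steel chips off the blue access panel into the catch tray at its end (with the block, not the fingers), then stand the block upright on the bench. After that, turn the black quarter-turn fastener clockwise until its white slot line points at the two yellow marks, and only then press the springy panel down flush on its housing. Finish the program while still holding the panel pressed down, and leave the other things on the bench where they are.

Things in the scene. Friction and masses are not known exactly. Their poses are not given: they have to be found in the camera images.
- housing: Grey metal housing fixed to the bench, 154 (its x) x 244 (its y) x 60 mm; origin at the centre of its underside, on the bench; flanges reach x = -88 and 88 mm. The open aluminium catch tray is joined to its +y end: y = 123 to 206, x = -88 to 88 mm, rim 45 mm above the bench. The fastener's axis is at x = 0, y = -85 mm.
- panel_top (a point): Centre of the flat top of the blue access panel (160 along the housing's x, 250 along its y, 5 mm thick), axes as the housing; 73 mm above the bench while sprung up, 65 mm when flush. Moves with the panel.
- panel (a joint): How far the blue panel is pressed down, m: 0 sprung up, 0.008 flush (stop). Slides straight down only. Springs: it starts to move at 4 to 5 N, needs about 11 N to stay flush, rises when let go. With the fastener out of line (over about 0.2 rad) its key blocks the panel after 2 mm.
- fastener (a joint): Turn of the quarter-turn fastener, rad, growing clockwise seen from above. 0: wing along the housing's x; 1.571: wing and white slot line along the housing's y, pointing at the yellow marks (aligned). Stops at 0 and 2.0; friction 0.05 N m, stays where left. Starts between 0.1 and 0.7.
- fastener_grip (a point): On the fastener's vertical axis, 25 mm above the panel top; moves and turns with it. Black wing 44 long (point's x) x 12 thick, from 6 to 30 mm above the panel, white slot line along its top; steel washer of 42 mm diameter, 4 mm high, under it. Two yellow marks on the panel 31 mm from the axis, towards the housing's +y and -y.
- tray_in (a point): Centre of the catch tray's inner floor, 4 mm above the bench, axes as the housing; inside 171 (x) x 79 (y) mm, walls 41 mm above this floor.
- scraper: Loose orange scraper block with black rubber sole (110 x 26 mm), 110 (its x) x 30 (its y) x 66 mm high, 0.1 to 0.2 kg; origin at the centre of its underside. Upright handle on top, 70 (x) x 24 (y) mm, from 26 to 66 mm above the origin, to be gripped across its y. Stands upright on the bench at the start.
- chip_1: Loose bent steel chip, 15 x 10 x 9 mm, 12 g, lying on the panel between its middle and its tray end; origin at the centre of its underside.
- chip_2: Loose bent steel chip, 15 x 10 x 9 mm, 12 g, lying on the panel between its middle and its tray end; origin at the centre of its underside.
- chip_3: Loose bent steel chip, 15 x 10 x 9 mm, 12 g, lying on the panel between its middle and its tray end; origin at the centre of its underside.
- chip_4: Loose bent steel chip, 15 x 10 x 9 mm, 12 g, lying on the panel between its middle and its tray end; origin at the centre of its underside.
- pump_cover: Grey cast pump cover, 123 x 144 x 38 mm, bystander; origin under its centre.
- tape_roll: Roll of black tape, 62 x 60 x 19 mm, bystander; origin under its centre.
- screw_jar: Glass jar with lid, 71 mm diameter, 110 mm high, bystander; origin under its centre.
Things that resemble listed ones, but are neither listed nor needed, are in the scene too. Of the things that look like the scraper, the smaller one is meant.

How it is judged:
On the way, in this order (a step that is already met when the one before it is completed fails the run):
1. all four chips lie in the catch tray (x of chip_1 in the frame of tray_in between -0.088 and 0.088 m and y of chip_1 in the frame of tray_in between -0.042 and 0.042 m and z of each of chip_1, chip_2, chip_3, chip_4 in the frame of tray_in below 0.03 m and x of chip_2 in the frame of tray_in between -0.088 and 0.088 m and y of chip_2 in the frame of tray_in between -0.042 and 0.042 m and x of chip_3 in the frame of tray_in between -0.088 and 0.088 m and y of chip_3 in the frame of tray_in between -0.042 and 0.042 m and x of chip_4 in the frame of tray_in between -0.088 and 0.088 m and y of chip_4 in the frame of tray_in between -0.042 and 0.042 m), for 0.2 s.
2. the scraper block stands upright on the bench, let go (height (world z) of scraper between -0.01 and 0.01 m and angle between scraper's own z axis and vertical below 0.2 rad and contact force between the fingers and scraper below 0.1 N), for 0.2 s.
3. the fastener's slot is in line with the marks while the panel is still up (value of joint fastener between 1.4 and 1.74 rad and value of joint panel below 0.004 m), for 0.1 s.
At the end, for the whole second after the job is handed in: The panel is held down by the gripper's fingers (on the panel or its fastener, more than 3 N), at least 6.5 of its 8 mm, at rest; the slot is within about 10 degrees of the marks; the four chips lie in the tray; the scraper block stands upright on the bench, let go (all of step 1 and all of step 2 and value of joint panel above 0.0065 m and velocity of joint panel below 0.01 m/s and contact force between the fingers and panel above 3 N and value of joint fastener between 1.4 and 1.74 rad); the arm keeps its last pose, push and grip.
It fails at once if a chip is touched by the fingers (contact force between the fingers and chip_1 above 0.3 N or contact force between the fingers and chip_2 above 0.3 N or contact force between the fingers and chip_3 above 0.3 N or contact force between the fingers and chip_4 above 0.3 N).
It fails at once if a bystander is moved more than 30 mm (distance of any of pump_cover, tape_roll, screw_jar from where it was at the start of the episode above 0.03 m).
It also fails if it takes over 54 s, if anything falls off the work surface, if the arm or the gripper's body presses on something with over 40 N, if the wrist force passes 120 N, or if a joint passes its speed limit or range.

### The arm

A 6-joint arm with a two-finger parallel gripper is mounted at the origin on a cart in front of the work surface, level with it; the furniture and walls round the work are solid. World frame = base frame: x ahead of the robot, y to its left, z up, the work surface at z = 0. Lengths are in m, angles in rad, forces in N, time in s.
With the tool pointing down it reaches from about 0.325 to 0.775 m from the base axis. Payload 5.5 kg.
Tool frame: the origin (TCP) lies between the finger pads; the fingertips stand 8 mm ahead of it and the grasp point (between the pads) lies 11 mm behind it (tcp_to_tips is the distance from the TCP to the fingertips, in m); z points along the fingers, y is the line along which they close (so a half turn about z gives the same grasp; the last joint's range is limited). The gripper opens to 88 mm and grips with 3 to 60 N. Pads are 20 mm wide; open, the fingers measure 115 mm over their backs; the gripper's body (75 mm by 178 mm) begins 61 mm behind the grasp point.
Start: joints at [1.233, 0.091, 1.231, -0, 1.82, -0.057], TCP at [0.166, 0.577, 0.231] pointing down, gripper open.
Joint ranges: [-2.87, 2.87], [-0.86, 2.18], [0.17, 2.46], [-1.51, 4.65], [0.06, 2.69], [-2.65, 2.65]. Speed limits (rad/s): [2.57, 2.57, 3.01, 3.14, 3.14, 3.14].

### API

Orientations are given as a unit quaternion [w, x, y, z].
In Python, from bench import * gives the robot as it stands. Calls block until the motion is done:
- move_to(position, orientation): joint-space move of the TCP to a pose.
- move_l(position, speed=0.15, orientation=None): straight line of the TCP; orientation=None keeps the orientation; speed is the mean speed in m/s.
- movej(angles): joint-space move.
- gripper_open() and close(): open the fingers fully, or close them until they stop; the grip force is fixed at half the most.
- hold(seconds).
- inverse_kinematics(position, orientation): joint angles nearest the present ones, or None.
- state(): the state.
- get_image(name): name is "scene" or "top" or "wrist"; returns a dict with "frame" (400x640x3 uint8, blue, green, red), "depth" (400x640 float32, m along the optical axis (not along the pixel's ray), 0 where there is no reading), "camera_matrix" (3x3 intrinsics, pixels), "view" (4x4, takes a point from world to camera coordinates). Camera axes: x right, y up, looking along -z (the intrinsics and any distortion apply to the point x, -y, -z); pixel columns grow to the right and rows downward; lengths in m; the calibration is good to about 2 mm. A picture is of the moment at which its call begins.
A pose or a line that the arm cannot do raises IKError and nothing moves.
- job_done(): hands the job in; it is judged then, once.
The state is a dict: "time": time; "joint_pos": joint angles; "dq": joint speeds; "joint_torque": joint torques, N m; "ee_pos": TCP position; "ee_rot": TCP orientation; "ft_force": force on the tool from outside, world axes, zero at the start; "moment": the same for the moment, N m; "finger_gap": finger opening in m; "finger_force": force on a finger pad.
Only numpy, scipy, OpenCV 4.12 (cv2) and the standard library are available. Lean on these libraries where they do the work, as an engineer would, in place of code of your own. Each camera call takes 0.05 s, during which the arm holds its last target. There are 200 camera calls.

## Working session

There is one attempt and no reset: what is moved stays moved. The work goes in short steps, each a Python script; the robot and the scene stay as the last script left them, time stands still between calls to the robot, and variables do not carry over. Pictures are saved under pics/ and viewed, at most 10 in all, crops included, and the job is handed in when it is done.

```bash
ls; mkdir -p pics
python3 - <<'E'
from bench import *
import cv2,numpy as np
ims=[get_image(n) for n in("top","scene")]
for n,i in zip(("top","scene"),ims):
    cv2.imwrite(f"pics/{n}0.png",i["frame"]); np.savez(f"{n}0.npz",**i)
    v=i["view"];print(n,i["camera_matrix"].tolist(),np.round(-v[:3,:3].T@v[:3,3],3),np.round(v[:3,:3],3).tolist(),i.keys())
print(state())
E
```

```text
pics
top [[385.0399761733377, 0.0, 316.57324737350064], [0.0, 385.0399761733377, 205.04954112630773], [0.0, 0.0, 1.0]] [ 0.416 -0.009  1.299] [[-0.006, -1.0, 0.014], [0.997, -0.005, 0.074], [-0.074, 0.015, 0.997]] dict_keys(['frame', 'depth', 'camera_matrix', 'view'])
scene [[476.2731506615648, 0.0, 312.56657123878216], [0.0, 476.2731506615648, 200.9128761182651], [0.0, 0.0, 1.0]] [-0.316 -0.643  0.926] [[0.612, -0.791, 0.009], [0.489, 0.388, 0.781], [-0.621, -0.474, 0.624]] dict_keys(['frame', 'depth', 'camera_matrix', 'view'])
{'time': 0.1, 'joint_pos': array([ 1.23334389e+00,  9.17614181e-02,  1.23174492e+00, -4.17443780e-05,
        1.81978827e+00, -5.66940140e-02]), 'dq': array([ 0.00043541, -0.00016197, -0.00359643,  0.00142738, -0.00046464,
        0.00016948]), 'joint_torque': array([ 2.68441079e-03, -4.47860706e+01, -4.07569385e+01,  7.00103701e-02,
        2.84719770e-02, -1.27181656e-04]), 'ee_pos': array([0.16618067, 0.57627159, 0.2296448 ]), 'ee_rot': array([-1.46779623e-04,  1.39923632e-01,  9.90161933e-01, -8.38464649e-04]), 'ft_force': array([-0.3354007 , -0.18787935,  0.03741768]), 'moment': array([ 0.01879965, -0.0138363 , -0.05342634]), 'finger_force': 0.0, 'finger_gap': 0.08771856217379559}
```

View pics/top0.png

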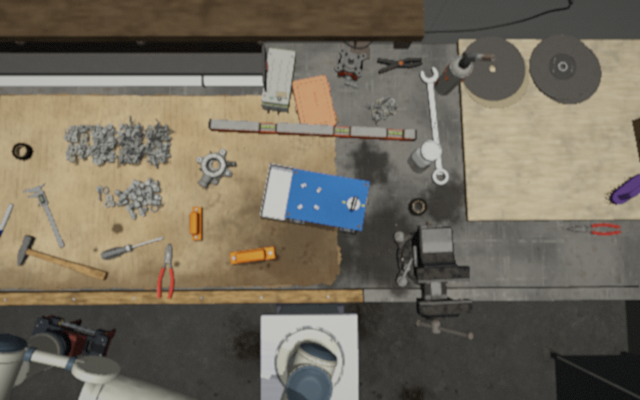

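View pics/scene0.png

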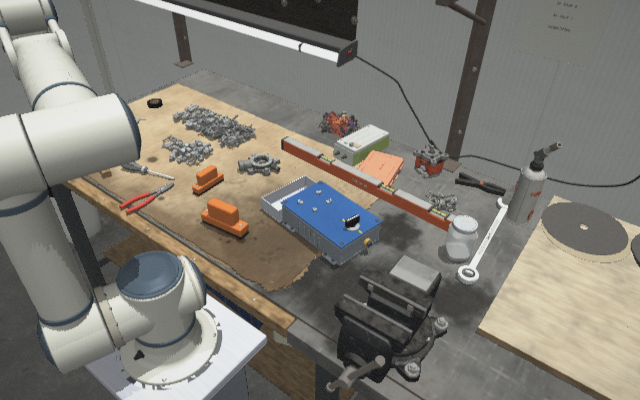

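Top view: the catch tray is at (277,193), the blue panel at (325,200) with the fastener at (354,204), and the chips are around (300-320,185-205). There are two orange scraper candidates, A at (196,223) and B at (253,255). A looks smaller, so I'll measure both and check a crop.

```bash
cat > h.py <<'E'
import numpy as np,cv2
def ray(i,u,v,z):
    K=i["camera_matrix"];V=i["view"];R=V[:3,:3];c=-R.T@V[:3,3]
    uv=np.c_[np.ravel(u),np.ravel(v)]
    d=np.c_[(uv[:,0]-K[0,2])/K[0,0],-(uv[:,1]-K[1,2])/K[1,1],-np.ones(len(uv))]@R
    return c+d*((z-c[2])/d[:,2])[:,None]
def pts(i,m):
    v,u=np.nonzero(m&(i["depth"]>0));K=i["camera_matrix"];V=i["view"];Z=i["depth"][v,u]
    p=np.c_[(u-K[0,2])/K[0,0]*Z,-(v-K[1,2])/K[1,1]*Z,-Z]
    return (p-V[:3,3])@V[:3,:3],u,v
def hsv(i,lo,hi): return cv2.inRange(cv2.cvtColor(i["frame"],cv2.COLOR_BGR2HSV),lo,hi)>0
def comps(m,a=30):
    n,l,s,c=cv2.connectedComponentsWithStats(m.astype(np.uint8))
    return [(l==k,s[k],c[k]) for k in range(1,n) if s[k,4]>=a]
def rect(xy):
    (c,s,a)=cv2.minAreaRect((np.asarray(xy)[:,:2]*1000).astype(np.float32))
    if s[0]<s[1]: s=s[::-1];a+=90
    return np.round(c,1),np.round(s,1),round(((a+90)%180)-90,1)   # long-axis angle
E
python3 - <<'E'
from h import *
for n in("top","scene"):
    i=dict(np.load(n+"0.npz"))
    print(n)
    for m,s,c in comps(hsv(i,(5,150,120),(20,255,255)),100):
        P,u,v=pts(i,m)
        if P[:,2].max()>.1: continue
        h=P[P[:,2]>np.percentile(P[:,2],95)-.012]
        print("orange",c.round(),s[4],"all",rect(P),"hi",rect(h),"z",np.percentile(h[:,2],[10,50,90]).round(3))
    for m,s,c in comps(hsv(i,(100,120,60),(125,255,255)),500):
        m=cv2.morphologyEx(m.astype(np.uint8),cv2.MORPH_CLOSE,np.ones((5,5)))
        P,u,v=pts(i,m>0);print("blue",c.round(),s[4],"z",np.median(P[:,2]).round(4)); vv,uu=np.nonzero(m);
        q=ray(i,uu,vv,.073);print(rect(q))
        hull=cv2.convexHull(np.c_[uu,vv].astype(np.int32));f=cv2.fillConvexPoly(np.zeros(m.shape,np.uint8),hull,1)
        inner=cv2.erode(f,np.ones((3,3)))>0
        br=inner&(i["frame"].min(2)>130)
        for m2,s2,c2 in comps(br,3): print(" white",c2.round(1),s2[4],ray(i,c2[0],c2[1],.08).round(4))
        for m2,s2,c2 in comps(inner&(i["frame"].max(2)<70),3): print(" dark",c2.round(1),s2[4],ray(i,c2[0],c2[1],.1).round(4))
t=cv2.imread("pics/top0.png");s=cv2.imread("pics/scene0.png")
a=cv2.resize(t[150:290,170:390],(770,490),interpolation=cv2.INTER_CUBIC)
cv2.imwrite("pics/c1.png",a)
E
```

```text
top
orange [196. 223.] 302 all (array([453.1, 367.2]), array([105.6,  29.2]), 0.5) hi (array([450.4, 367. ]), array([67.2, 21.7]), 0.7) z [0.061 0.065 0.068]
orange [252. 255.] 519 all (array([346.8, 184.1]), array([145.7,  42.1]), -81.7) hi (array([346.5, 183.2]), array([89.9, 31.4]), -82.9) z [0.082 0.086 0.09 ]
blue [327. 199.] 3433 z 0.0725
(array([524.4, -61.9]), array([247.2, 163.7]), 80.3)
 white [303.  185.1] 18 [[0.57   0.0155 0.08  ]]
 white [318.5 189.5] 16 [[ 0.5558 -0.0338  0.08  ]]
 white [349.3 202.1] 46 [[ 0.515  -0.1314  0.08  ]]
 white [357.  204.3] 61 [[ 0.5078 -0.1558  0.08  ]]
 white [299.8 206.2] 17 [[0.5028 0.026  0.08  ]]
 white [316.1 206.8] 17 [[ 0.5005 -0.0258  0.08  ]]
scene
orange [336. 170.] 276 all (array([756. ,  81.4]), array([244.7,  13.9]), 87.5) hi (array([755.4,  81.4]), array([244.7,  12.8]), 87.5) z [0.03  0.036 0.041]
orange [206. 178.] 326 all (array([454.3, 363.7]), array([109.1,  29.1]), -3.2) hi (array([455.1, 363.8]), array([70.9, 22.1]), 1.1) z [0.059 0.066 0.069]
orange [387. 196.] 275 all (array([ 746.2, -124.3]), array([167.2,  11.7]), 87.4) hi (array([ 746.2, -119.4]), array([145.2,  10.7]), 87.0) z [0.029 0.034 0.039]
orange [223. 216.] 894 all (array([346.2, 182.1]), array([144.3,  40.1]), -80.8) hi (array([348.5, 182.8]), array([90.2, 32.5]), -83.4) z [0.08  0.087 0.09 ]
orange [426. 214.] 142 all (array([ 737.2, -262.7]), array([131.5,  10.4]), 87.0) hi (array([ 737.9, -262.7]), array([131.5,   8.6]), 87.4) z [0.031 0.035 0.04 ]
blue [330. 213.] 2896 z 0.0742
(array([527.4, -61.2]), array([250.1, 159.6]), 79.6)
 white [318.2 191.4] 11 [[0.5724 0.0145 0.08  ]]
 white [300.1 201.1] 12 [[0.5042 0.0274 0.08  ]]
 white [328.2 200.5] 13 [[ 0.5561 -0.0335  0.08  ]]
 white [314.5 208.8] 10 [[ 0.5023 -0.0258  0.08  ]]
 white [352.4 217.3] 17 [[ 0.5376 -0.1291  0.08  ]]
 white [354.2 227.3] 46 [[ 0.5066 -0.1559  0.08  ]]
 dark [351.8 222.1] 97 [[ 0.5002 -0.1511  0.1   ]]
```

View pics/c1.png

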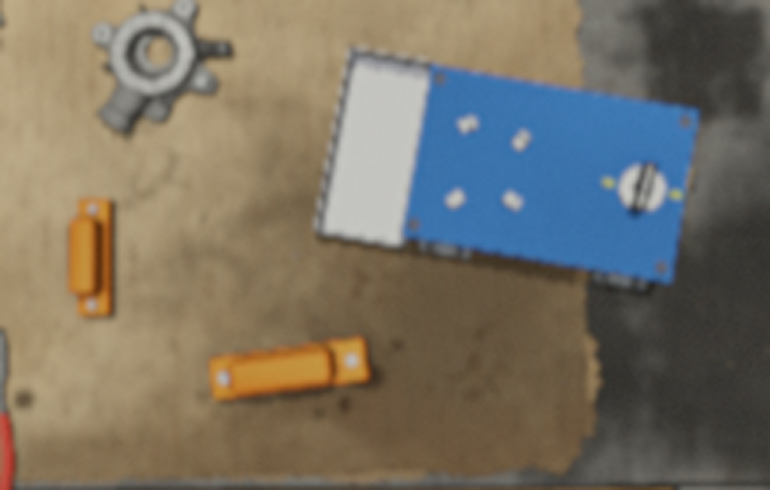

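A at top pixel (196,223) measures 110 x 29 x 66 mm with a 70 x 22 mm handle. B at (253,255) measures 146 x 42 x 87 mm. The crop confirms A is the smaller block, so A is the scraper. The chips lie at housing x from -0.038 to 0.030 and y from 0.031 to 0.083, so one 110 mm sweep will cover them.

```bash
cat >> h.py <<'E'
C=np.array([.526,-.0615]);A=np.radians(80)   # panel centre, direction of housing +y
ey=np.array([np.cos(A),np.sin(A)]);ex=np.array([ey[1],-ey[0]])
def H(x,y,z): return [*(C+x*ex+y*ey),z]
def down(a): # tool y at world angle a (rad), tool down
    f=(a+np.pi/2)/2; return [0,np.cos(f),np.sin(f),0]
E
python3 - <<'E'
from bench import *
from h import *
g=[.4527,.3655]; q=down(np.radians(90.5))
move_to([*g,.12],q); move_l([*g,.039],.12); close()
s=state();print(s["time"],s["finger_gap"],s["finger_force"],s["ee_pos"])
move_l([*g,.19],.15)
move_to(H(-.004,-.006,.19),down(A))
move_l(H(-.004,-.006,.130),.12)
s=state();print(s["time"],s["finger_gap"],s["ee_pos"],s["ft_force"])
a=get_image("scene")["frame"][100:300,170:470]
b=get_image("wrist")["frame"]
cv2.imwrite("pics/p2.png",np.vstack([cv2.resize(a,(450,300)),cv2.resize(b,(450,281))]))
E
```

```text
3.3167 0.023582128364989026 29.999914169311523 [0.45275078 0.3656302  0.03910116]
6.7333 0.02380038105485301 [ 0.52124164 -0.06651212  0.13049921] [ 0.22218446 -0.49656369 -0.6210243 ]
```

View pics/p2.png

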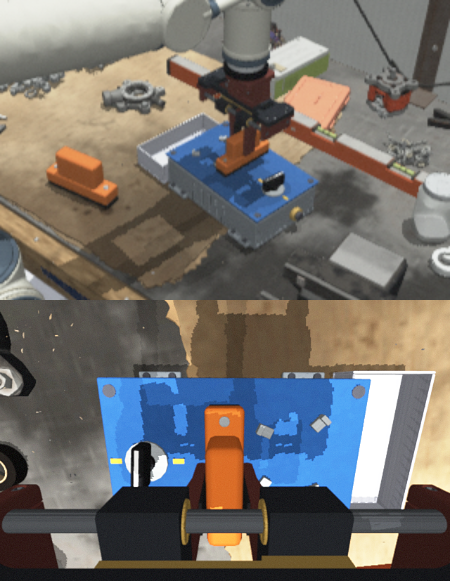

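The block is held square, with the chips to its right and the fastener to its left (wrist view, lower half: chips at (265,430), (320,423) and (293,482)). Next is a guarded descent, then the sweep.

Run:
```python
from bench import *
from h import *
move_l(H(-.004,-.006,.115),.1); f0=state()["ft_force"][2]
z=.115
while z>.1085:
    z-=.0007; move_l(H(-.004,-.006,z),.03)
    s=state()
    if s["ft_force"][2]-f0>1.5: break
print("contact",z,s["ft_force"]-0,f0)
z+=.0005
move_l(H(-.004,.09,z),.06);print(state()["ft_force"])
move_l(H(-.004,.140,z),.04)
s=state();print(s["time"],s["ft_force"],s["ee_pos"],s["finger_gap"])
move_l(H(-.004,.140,.20),.15)
move_to([.4527,.3655,.12],down(np.radians(90.5)))
i=get_image("top");np.savez("t1.npz",**i)
s2=get_image("scene")["frame"]
cv2.imwrite("pics/p3.png",np.vstack([cv2.resize(i["frame"][150:250,250:390],(560,400)),cv2.resize(s2[150:250,200:480],(560,200))]))
print(state()["time"])
```

```text
contact 0.11149999999999997 [-1.60364183  0.38758022  2.51823551] -0.30897646537197776
[-0.3743819  -1.82754006  3.0600763 ]
11.5333 [-0.95623134 -0.84061935  2.97912898] [0.54636549 0.07721634 0.11199951] 0.023931383824657853
13.5583
```

View pics/p3.png

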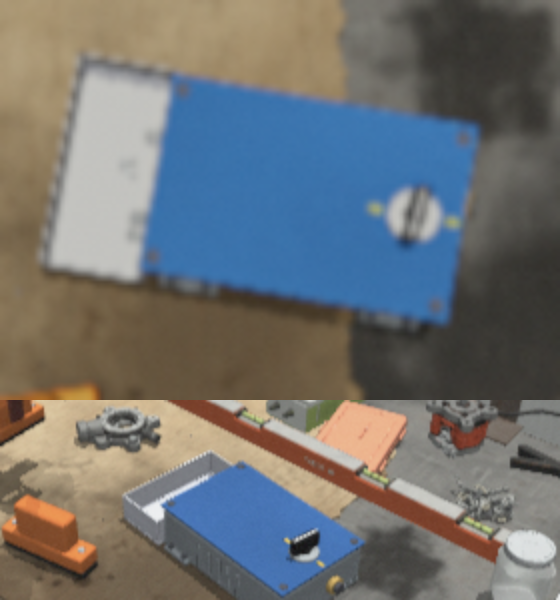

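The panel is clear, and all four chips show in the tray at picture pixels (127,165), (152,137), (135,220) and (137,235). Now I'll stand the block down and look at the fastener.

Run:
```python
from bench import *
from h import *
g=[.4527,.3655]
move_l([*g,.043],.12); f0=state()["ft_force"][2]; z=.043
while z>.036:
    z-=.0007; move_l([*g,z],.03)
    if state()["ft_force"][2]-f0>2: break
print("contact",z); gripper_open(); hold(.2); move_l([*g,.13],.15)
F=H(0,-.085,0)[:2]
move_to([*F,.22],down(A)); hold(.2)
i=get_image("wrist");np.savez("w1.npz",**i)
cv2.imwrite("pics/p4.png",i["frame"])
t=get_image("top")
m=[(c.round(),rect(pts(t,m)[0]),np.percentile(pts(t,m)[0][:,2],90)) for m,s,c in comps(hsv(t,(5,150,120),(20,255,255)),100)]
print(m,state()["time"])
V=i["view"]
for m,s,c in comps(hsv(i,(22,120,120),(35,255,255)),10): print("yellow",c,s[4],ray(i,*c,.073).round(4))
```

```text
contact 0.0381
[(array([197., 223.]), (array([453.1, 363.6]), array([105.4,  29.3]), 0.1), np.float64(0.0670370869931678)), (array([252., 255.]), (array([346.8, 186.1]), array([149.7,  41. ]), -82.4), np.float64(0.08815040211467516))] 20.3333
yellow [288.5        194.38095238] 42 [[ 0.5076 -0.1732  0.073 ]]
yellow [352.97727273 194.40909091] 44 [[ 0.5183 -0.112   0.073 ]]
yellow [277.93333333 204.73333333] 30 [[ 0.516  -0.1853  0.073 ]]
```

View pics/p4.png

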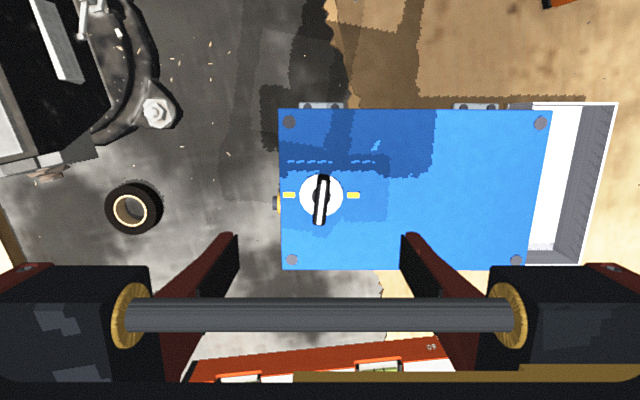

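The wrist view shows the panel clear, the fastener at (321,198) with its slot slightly tilted, and the yellow marks at (288,194) and (353,194). Next I'll measure the slot line on its top plane.

Run:
```python
from h import *
i=dict(np.load("w1.npz")); f=i["frame"]
roi=np.zeros(f.shape[:2],bool); roi[170:230,296:346]=1
d=roi&(f.max(2)<75)
for m,s,c in comps(d,30):
    vv,uu=np.nonzero(m);print("dark",c,s, rect(ray(i,uu,vv,.103)))
    k=cv2.fillConvexPoly(np.zeros(m.shape,np.uint8),cv2.convexHull(np.c_[uu,vv].astype(np.int32)),1)>0
    w=k&(f.min(2)>140)
    for m2,s2,c2 in comps(w,10):
        vv,uu=np.nonzero(m2);print(" slot",c2,s2,rect(ray(i,uu,vv,.103)))
```

```text
dark [320.97032641 196.45697329] [313 174  17  51 337] (array([ 510.4, -141.8]), array([44.9, 13.2]), -12.5)
 slot [320.89583333 202.12083333] [316 180  10  45 240] (array([ 512.9, -142.6]), array([40. ,  4.7]), -16.6)
 slot [313.15384615 207.30769231] [313 203   2  11  13] (array([ 516.9, -149.8]), array([9.1, 0.9]), -10.2)
```

The slot is at -16.6° world, which is 0.115 rad clockwise of the housing's x. Its axis is at (0.5129,-0.1426), agreeing with the midpoint of the marks. I'll grip it and turn it 83° clockwise.

Run:
```python
from bench import *
from h import *
F=[.5129,-.1426]; a0=np.radians(73.4); a1=np.radians(-10)
move_to([*F,.14],down(a0)); move_l([*F,.089],.1); close()
s=state();print(s["time"],s["finger_gap"],s["ee_pos"],s["ft_force"])
for a in np.linspace(a0,a1,5)[1:]: move_to([*F,.089],down(a))
hold(.2); s=state();print(s["time"],s["ft_force"],s["moment"])
gripper_open(); move_l([*F,.15],.15); 
move_to(H(0,-.085,.22),down(A)); hold(.2)
i=get_image("wrist"); f=i["frame"]; roi=np.zeros(f.shape[:2],bool); roi[160:240,285:356]=1
for m,s,c in comps(roi&(f.max(2)<75),30):
    vv,uu=np.nonzero(m);print("dark",c,s, rect(ray(i,uu,vv,.103)))
    k=cv2.fillConvexPoly(np.zeros(m.shape,np.uint8),cv2.convexHull(np.c_[uu,vv].astype(np.int32)),1)>0
    for m2,s2,c2 in comps(k&(f.min(2)>140),10):
        vv,uu=np.nonzero(m2);print(" slot",c2,s2,rect(ray(i,uu,vv,.103)))
cv2.imwrite("pics/p5.png",cv2.resize(f[80:280,240:640],(800,400)))
print(state()["time"])
```

```text
22.55 0.015270904533503653 [ 0.51283714 -0.14278641  0.08900967] [-0.16265709 -0.68318632 -0.26539435]
24.5167 [ 4.85957798 -0.22184319 -2.95879945] [ 0.05931023 -0.88715383  0.02162297]
dark [321.85421412 194.69020501] [298 187  48  14 439] (array([ 504.9, -141.4]), array([40.9, 11.6]), 80.0)
 slot [311.09090909 189.45454545] [307 188   9   3  11] (array([ 499.9, -149.6]), array([7.1, 1.1]), -85.7)
 slot [332.68421053 189.36842105] [328 188  12   3  19] (array([ 503.3, -130.7]), array([9.7, 1.7]), 67.2)
 slot [338.5 200. ] [334 200  10   1  10] (array([ 513.2, -127.8]), array([7.8, 0. ]), 80.0)
dark [321.93478261 206.48913043] [298 205  48   3  92] (array([ 516.4, -143.4]), array([41.1,  1.8]), 78.7)
 slot [310. 205.] [299 205  23   1  23] (array([ 513.3, -153. ]), array([19.2,  0. ]), 80.0)
27.9167
```

View pics/p5.png

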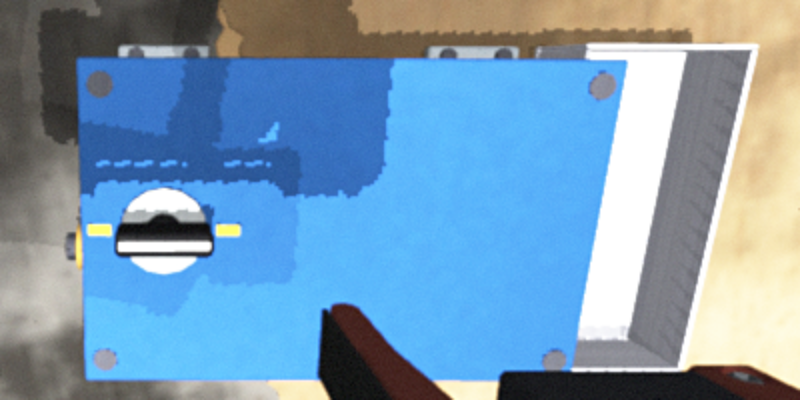

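The slot (picture pixel (164,245)) now points along the two yellow marks at (99,230) and (228,230), at 80.0°. Next I'll press the panel with closed fingers near its middle.

Run:
```python
from bench import *
from h import *
P=lambda z:H(0,-.015,z)
move_to(P(.13),down(A)); close(); f0=state()["ft_force"][2]
move_l(P(.084),.1); z=.084
while z>.066:
    z-=.001; move_l(P(z),.04); s=state()
    fz=s["ft_force"][2]-f0; print(round(z,4),s["ee_pos"][2].round(4),fz.round(1))
    if fz>20: break
hold(.4); s=state();print(s["time"],s["ee_pos"],s["ft_force"]-[0,0,f0],np.abs(s["dq"]).max())
t=get_image("top")
m=[(c.round(),rect(pts(t,m)[0])) for m,s,c in comps(hsv(t,(5,150,120),(20,255,255)),100)];print(m)
cv2.imwrite("pics/p6.png",np.vstack([cv2.resize(t["frame"][150:250,250:390],(560,400)),cv2.resize(get_image("scene")["frame"][150:250,200:480],(560,200))]))
```

```text
0.083 0.0835 -1.0
0.082 0.082 -0.0
0.081 0.0814 1.2
0.08 0.0806 4.2
0.079 0.0796 5.7
0.078 0.0787 5.4
0.077 0.0778 5.8
0.076 0.077 7.6
0.075 0.0761 8.0
0.074 0.0752 7.3
0.073 0.0744 8.7
0.072 0.0735 9.1
0.071 0.0733 12.2
0.07 0.0732 16.8
0.069 0.0732 21.1
34.55 [ 0.52372504 -0.07634517  0.07317677] [-9.55675211  2.30408058 21.8714829 ] 0.0011240892813217263
[(array([197., 223.]), (array([453.1, 363.6]), array([105.9,  30.5]), 0.9)), (array([252., 255.]), (array([347. , 183.6]), array([145.2,  42.2]), -81.6))]
```

View pics/p6.png

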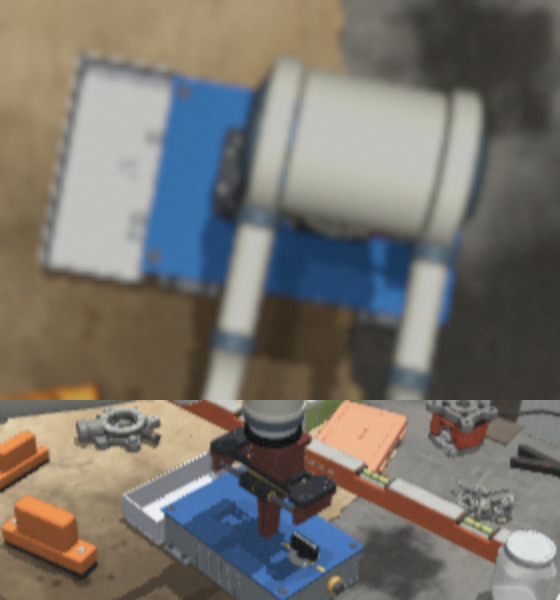

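The panel bottomed at 8 mm of travel and holds at 22 N. The chips are in the tray and the scraper (top pixel (197,223)) stands on the bench.

```bash
python3 -c "
from bench import *
print(job_done())"
```

```text
the job is handed in; nothing more can be done
None
```

I handed the job in at about 35 s of the 54 s limit, but the interface returned no verdict: the four chips are in the tray, the scraper block stands upright on the bench let go, the fastener is in line with the yellow marks, and the panel is held flush at about 22 N.

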